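# Seat a parcel in the clamping jig and snap the toggle clamp over

## Robot

A 6-joint arm with a two-finger parallel gripper is mounted at the origin on the work surface. World frame = base frame: x ahead of the robot, y to its left, z up, the work surface at z = 0. Lengths are in m, angles in rad, forces in N, time in s.
With the tool pointing down it reaches from about 0.3 to 0.75 m from the base axis. Payload 8.5 kg.
Tool frame: the origin (TCP) lies at the very end of the fingers, on their centre line; the grasp point (between the pads) lies 19 mm behind it; z points along the fingers, y is the line along which they close (so a half turn about z gives the same grasp; the last joint's range is limited). The gripper opens to 85 mm and grips with 20 to 120 N. Pads are 22 mm wide; open, the fingers measure 114 mm over their backs; the gripper's body (76 mm by 85 mm) begins 54 mm behind the grasp point. The pads swing forward as they close: fully open they stand 13 mm farther back than shut.
Start: joints at [1.08, 0.381, 1.297, -0, 1.464, -0.215], TCP at [0.15, 0.529, 0.231] pointing down, gripper open.
Joint ranges: [-3.11, 3.11], [-0.89, 2.33], [0.22, 2.48], [-1.42, 4.56], [0.17, 2.85], [-2.88, 2.88]. Speed limits (rad/s): [2.39, 2.39, 3.14, 3.14, 3.14, 3.14].

## Interface

Orientations are given as a rotation vector (axis times angle).
In Python, from bench import robot gives the robot as it stands. The module is installed in compiled form; this text tells all that it offers. Calls block until the motion is done:
- robot.reach(position, orientation): joint-space move of the TCP to a pose.
- robot.line_to(position, attitude=None, vel=0.15): straight line of the TCP; attitude=None keeps the orientation; vel is the mean speed in m/s.
- robot.movej(angles): joint-space move.
- robot.let_go() and robot.close(squeeze=None): open the fingers fully, or close them until they stop; squeeze is the grip in N (None keeps the last).
- robot.hold(seconds).
- robot.inverse_kinematics(position, orientation): joint angles nearest the present ones, or None.
- robot.read_state(): the state.
- robot.read_camera(name): name is "scene" or "top" or "wrist"; returns a dict with "pixels" (384x512x3 uint8, red, green, blue), "depth" (384x512 float32, m along the optical axis (not along the pixel's ray), 0 where there is no reading), "fx", "fy", "cx", "cy" (pixels), "k1" (the pictures are not rectified: a ray, as slopes to the right and down, at radius r is drawn at 1 + k1 r^2 times it, then the intrinsics apply), "xyz" and "orientation" of the camera in the world. Camera axes: x right, y up, looking along -z (the intrinsics and any distortion apply to the point x, -y, -z); pixel columns grow to the right and rows downward; lengths in m; the calibration is good to about 2 mm. A picture is of the moment at which its call begins.
A pose or a line that the arm cannot do raises robot.MotionError and nothing moves.
- robot.close_job(): hands the job in; it is judged then, once.
The state is a dict: "t": time; "joint_positions": joint angles; "joint_velocities": joint speeds; "effort": joint torques, N m; "tcp_pos": TCP position; "tool_rot": TCP orientation; "wrist_force": force on the tool from outside, world axes, zero at the start; "moment": the same for the moment, N m; "gripper_width": finger opening in m; "grip_force": force on a finger pad.
Only numpy, scipy, OpenCV 4.12 (cv2) and the standard library are available. Lean on these libraries where they do the work, as an engineer would, in place of code of your own. Each camera call takes 0.05 s, during which the arm holds its last target. There are 200 camera calls.

## Task

With the fingertips only, push the parcel along the blue jig until its end is flat against the aluminium stop. Then push the red clamp lever over past its middle so that it snaps down onto the parcel and holds it, and let go. Do not lift the parcel, and leave the other things on the counter where they are.

Things in the scene. Friction and masses are not known exactly. Their poses are not given: they have to be found in the camera images.
- jig: Fixed parcel jig: blue plate 150 (x) x 300 (y) x 12 mm, y = -200 to +100. Origin on the counter, under the channel's middle; yaw within 0.5 rad. A 118 mm wide channel runs along its y, open at -y, between aluminium rails (12 mm wide, tops 30 mm above the counter, y = -200 to +30). Aluminium stop across its +y end. The parcel goes towards +y.
- jig_stop (a point): Middle of the lower edge of the stop's face, jig (0, 30, 12) mm, axes as the jig's; a parcel that is home touches this face. The stop is 142 mm wide, 24 mm thick, its top 57 mm above the counter; two steel cheeks on it (x = -23 to -15 and 15 to 23 mm, top 92 mm) carry the clamp.
- parcel: Brown cardboard parcel, 110 (x) x 130 (y) x 50 (z) mm, 0.28 to 0.56 kg, lying loose in the channel with 4 mm play on each side, 25 to 60 mm short of the stop. Origin: middle of its underside. Its y axis points to the stop. Pushed at the middle of its -y face it slides with a few newtons.
- parcel_end (a point): Middle of the lower edge of the parcel's +y face, the one that goes against the stop (65 mm from its origin along its y).
- clamp (a joint): Clamp lever angle, rad. 0: open, leaning 45 deg back past upright, away from the parcel (to jig +y); 0.79 upright; about 2.4 shut, level over the parcel (to jig -y), pad pressing on it. An over-centre spring drives it away from about 1.15: beyond 1.3 it snaps shut by itself, short of 1.0 it springs back open. Needs about 0.3 N m at first (5 N at 60 mm), less towards the middle.
- clamp_hinge (a point): Middle of the clamp's hinge pin, jig (0, +42, 78) mm; the pin lies along the jig's x axis. The lever swings in the jig's y-z plane at x = 0.
- clamp_tip (a point): Centre of the red ball (22 mm) at the lever's end, 100 mm from the hinge. From the hinge a steel arm 16 mm wide, 10 mm thick runs 57 mm, then a red round handle 16 mm thick. Open, the ball is 149 mm above the counter, 71 mm beyond the hinge towards jig +y; the space behind it (jig +y) is free.
- clamp_pad: Black rubber pad, 22 mm diameter, 14 mm high, on the arm 45 mm from the hinge, on the side that faces down when the clamp is shut. Its origin lies on the hinge.
- tape_roll: Roll of brown tape lying flat, 90 mm diameter, 48 mm high, loose beside the jig; not to be moved. Origin: middle of its underside.
- stamp: Wooden hand stamp standing upright, 44 mm diameter foot, 76 mm high, loose beside the jig; not to be moved. Origin: middle of its underside.
- small_parcel: Small cardboard parcel, 70 x 90 x 45 mm, loose beside the jig; not to be moved. Origin: middle of its underside.
- clip_cup: Blue open cup, 66 mm diameter, 70 mm high, loose beside the jig on the robot's side; not to be moved. Origin: middle of its underside.
Mind the look-alikes: they are no part of the job. What is shaped like the parcel but turquoise is not meant.

How it is judged:
By the outcome, as a careful person would: the job done as asked, in the order asked, and still so for the second after the job is handed in, with the robot touching nothing.
It also fails if it takes over 53 s, if anything falls off the work surface, if the arm or the gripper's body presses on something with over 40 N, if the wrist force passes 120 N, or if a joint passes its speed limit or range.

## Working session

There is one attempt and no reset: what is moved stays moved. The work goes in short steps, each a Python script; the robot and the scene stay as the last script left them, time stands still between calls to the robot, and variables do not carry over. Pictures are saved under pics/ and viewed, at most 10 in all, crops included, and the job is handed in when it is done.

```bash
mkdir -p pics
cat > h.py <<'E'
import numpy as np, cv2
from scipy.spatial.transform import Rotation as R
from bench import robot
def world(c):
    "world point for every pixel from depth"
    h,w=c["depth"].shape
    K=np.array([[c["fx"],0,c["cx"]],[0,c["fy"],c["cy"]],[0,0,1.]])
    uv=np.stack(np.meshgrid(np.arange(w),np.arange(h)),-1).reshape(-1,1,2).astype(float)
    s=cv2.undistortPointsIter(uv,K,np.array([c["k1"],0,0,0.]),None,None,(3,50,1e-9)).reshape(h,w,2) if hasattr(cv2,'undistortPointsIter') else cv2.undistortPoints(uv,K,np.array([c["k1"],0,0,0.])).reshape(h,w,2)
    d=np.stack([s[...,0],-s[...,1],-np.ones((h,w))],-1)
    o=np.array(c["orientation"],float)
    M=R.from_rotvec(o).as_matrix() if o.shape==(3,) else o
    return d@M.T*c["depth"][...,None]+np.array(c["xyz"]), d@M.T
def save(c,n,crop=None,s=1):
    p=c["pixels"][...,::-1]
    if crop: p=p[crop[1]:crop[3],crop[0]:crop[2]]
    cv2.imwrite(f"pics/{n}.png",cv2.resize(p,None,fx=s,fy=s))
E
python3 - <<'E'
from h import *
for n in("scene","top"):
    c=robot.read_camera(n); save(c,n+"0",s=1.5)
    np.savez(n+"0.npz",**c); print(n,c["xyz"],c["orientation"],c["k1"],c["fx"])
E
```

```text
scene [1.09672781 0.0875481  0.86878914] [0.39787278 0.5271567  1.75428254] -0.01857294856860959 427.66389563321354
top [ 0.50739681 -0.04637961  1.12047896] [ 0.0859665  -0.08852284 -1.57502035] 0.03257044215362204 361.6571217770557
```

View pics/scene0.png

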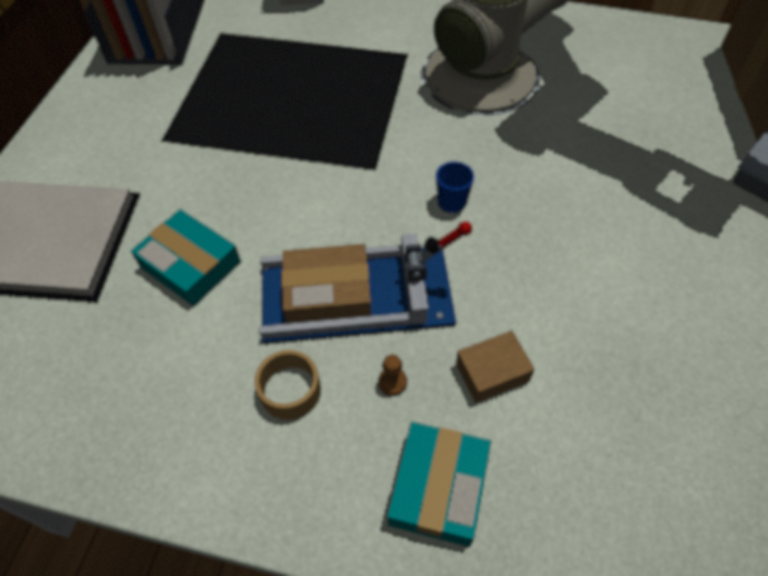

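View pics/top0.png

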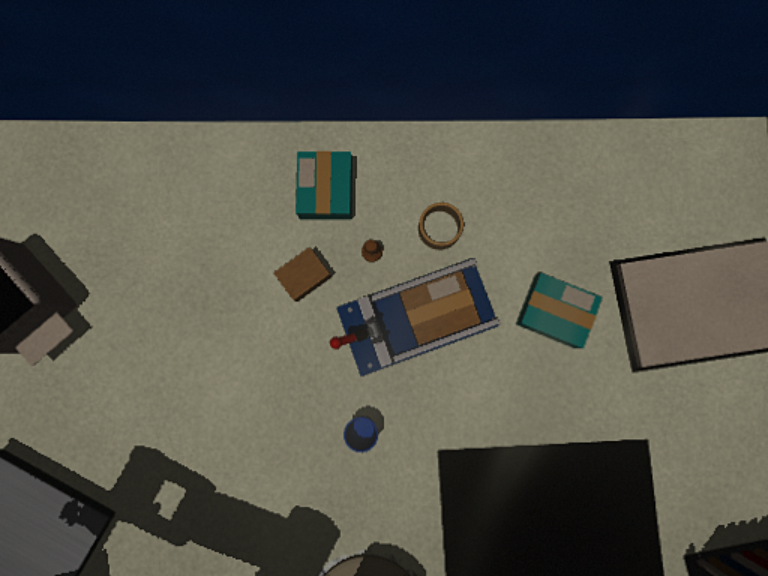

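Top view (full-res pixels = picture/1.5): the wanted parcel is the brown one with tape inside the blue jig (293,203). Candidates to reject: turquoise (217,123), turquoise (373,207), small brown parcel without rails (202,182). The red ball is at (224,228). The blue cup (241,289) resembles the jig by colour only.

Run:
```python
from h import *
c=dict(np.load("top0.npz")); P,_=world(c); p=c["pixels"]
hsv=cv2.cvtColor(p,cv2.COLOR_RGB2HSV)
roi=np.zeros(p.shape[:2],bool); roi[165:255,215:340]=1
Z=P[...,2]
def rect(m,n):
    q=P[m]; r=cv2.minAreaRect(q[:,:2].astype(np.float32)*1000)
    print(n,m.sum(),"z",np.percentile(q[:,2],[5,50,95]).round(4),"c",np.round(r[0],1),"size",np.round(r[1],1),"ang",round(r[2],2)); return r
jig=roi&(Z>.006)&(Z<.04); 
jig=cv2.morphologyEx(jig.astype(np.uint8),cv2.MORPH_OPEN,np.ones((3,3)))>0
rect(jig,"jig plate+rails")
blue=roi&(hsv[...,0]>100)&(hsv[...,0]<130)&(hsv[...,1]>120); rect(blue&(abs(Z-.012)<.006),"blue")
rect(roi&(abs(Z-.03)<.004)&~blue,"rails")
par=roi&(hsv[...,0]<30)&(Z>.056)&(Z<.068)
n,l,s,_=cv2.connectedComponentsWithStats(par.astype(np.uint8)); par=l==1+s[1:,4].argmax()
rect(par,"parcel brown")
par2=roi&(Z>.056)&(Z<.068);n,l,s,_=cv2.connectedComponentsWithStats(par2.astype(np.uint8)); rect(l==1+s[1:,4].argmax(),"parcel all")
red=roi&((hsv[...,0]<6)|(hsv[...,0]>174))&(hsv[...,1]>150)
rect(red,"red"); q=P[red&(Z>.145)]; print("ball",q.mean(0))
st=roi&(abs(Z-.057)<.005)&(hsv[...,1]<60); rect(st,"stop top")
print("counter z",np.median(Z[140:160,250:350]), robot.read_state()["tool_rot"])
save(c,"crop",(210,160,350,260),5)
```

```text
jig plate+rails 2636 z [0.0091 0.0131 0.0318] c [618.6 -89.2] size [240.2 300.2] ang 19.54
blue 739 z [0.0087 0.0121 0.0154] c [ 574.8 -104.7] size [146.  298.8] ang 19.35
rails 580 z [0.027  0.0301 0.0329] c [583.3 -96.3] size [183.6 332.9] ang 7.37
parcel brown 1640 z [0.0591 0.0623 0.0656] c [ 590.1 -146.1] size [109.9 130.6] ang 19.6
parcel all 1642 z [0.0591 0.0623 0.0656] c [ 590.1 -146.1] size [109.9 130.6] ang 19.6
red 91 z [0.1271 0.1458 0.1606] c [522.5   5. ] size [104.4  24. ] ang 86.61
ball [0.520953   0.04514312 0.17532715]
stop top 355 z [0.0542 0.0579 0.0616] c [ 578.1 -105.7] size [141.2 212.3] ang 20.58
counter z 0.0003293550361259667 [-4.31806095e-01 -3.11129021e+00  1.97051581e-03]
```

View pics/crop.png

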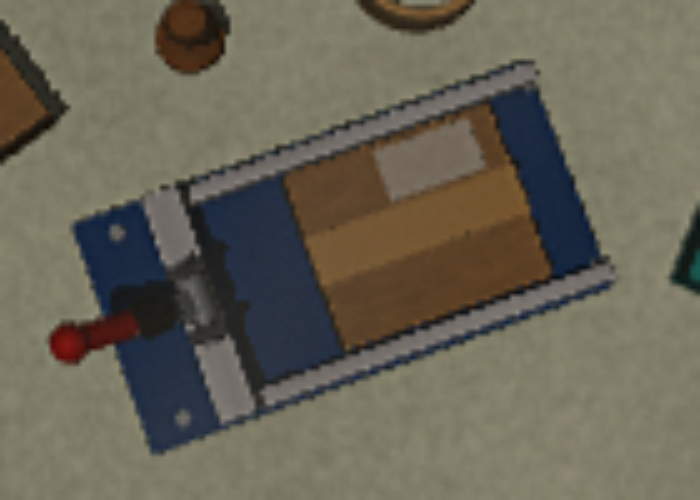

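Measured: jig yaw is 19.4°, with its origin at about (0.558, -0.0575). The parcel is at jig (0.7, -94) mm, about 59 mm short of the stop, with sizes and heights that match the description. The ball is within 4 mm of its predicted position. The crop confirms the brown parcel in the channel (pixel 293,203). Next I push.

```bash
cat >> h.py <<'E'
a=np.deg2rad(19.45); XJ=np.array([np.cos(a),np.sin(a),0]); YJ=np.array([-np.sin(a),np.cos(a),0]); O=np.array([.5582,-.0575,0])
def J(x,y,z): return O+XJ*x/1e3+YJ*y/1e3+np.array([0,0,z/1e3])
def ori(s):
    y=s*XJ; z=np.array([0,0,-1.]); return R.from_matrix(np.c_[np.cross(y,z),y,z]).as_rotvec()
def fy(): return float(np.dot(robot.read_state()["wrist_force"],YJ))
E
python3 - <<'E'
from h import *
p=J(0.7,-192,250); q0=np.array(robot.read_state()["joint_positions"])
S=[(abs(np.array(q)-q0).max(),s,q) for s in(1,-1) if (q:=robot.inverse_kinematics(p,ori(s))) is not None]
S.sort(key=lambda t:t[0]); s=S[0][1]; print(s,np.round(S[0][2],2)); open("s","w").write(str(s))
robot.close(); robot.reach(p,ori(s)); robot.line_to(J(.7,-192,37),vel=.2)
b=fy(); print("base",b,robot.read_state()["t"])
robot.line_to(J(.7,-125,37),vel=.06); print("f",fy()-b)
y=-125
while y<-95:
    y+=2; robot.line_to(J(.7,y,37),vel=.04); f=fy()-b; print(y,round(f,1))
    if f<-12: break
print(robot.read_state()["t"])
c=robot.read_camera("top"); np.savez("top1.npz",**c); save(c,"push",(210,160,350,260),5)
E
```

```text
1 [-0.54  0.59  0.89 -0.    1.66 -0.88]
base -0.39086079394163886 5.2417
f 0.2123886271064217
-123 -0.6
-121 0.7
-119 0.1
-117 0.1
-115 1.8
-113 0.5
-111 -3.9
-109 -11.2
-107 -17.9
8.7583
```

View pics/push.png

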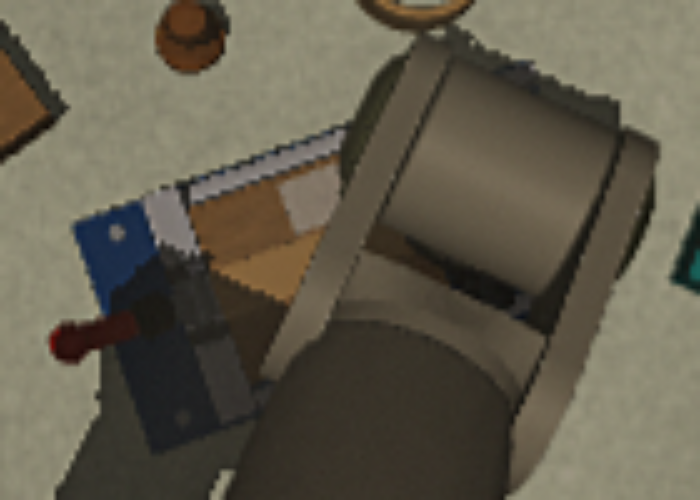

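The parcel's front now meets the stop (around picture (200,220)). Force rose exactly at the expected y of -111, to 18 N. Next I retreat, go behind the lever and check the parcel from the depth image.

Run:
```python
from h import *
s=int(open("s").read())
robot.line_to(J(.7,-135,37),vel=.1); robot.line_to(J(.7,-150,250),vel=.25)
robot.reach(J(0,165,250),ori(s)); 
c=robot.read_camera("top"); P,_=world(c); Z=P[...,2]
L=(P-O)@np.c_[XJ,YJ,[0,0,1]]*1e3
m=(abs(L[...,0])<62)&(L[...,1]>-190)&(L[...,1]<40)&(abs(L[...,2]-62)<5)&(cv2.cvtColor(c["pixels"],cv2.COLOR_RGB2HSV)[...,1]>60)
print(m.sum(),cv2.minAreaRect(L[m][:,:2].astype(np.float32)))
save(c,"parked",(210,160,350,260),5); print(robot.read_state()["t"],robot.read_state()["joint_positions"])
```

```text
1416 ((1.3102531433105469, -34.75745391845703), (108.88811492919922, 131.49034118652344), 0.05328027531504631)
11.4917 [-4.05712283e-02  3.02658585e-01  1.36231444e+00 -1.92864452e-04
  1.47672189e+00 -3.78606766e-01]
```

View pics/parked.png

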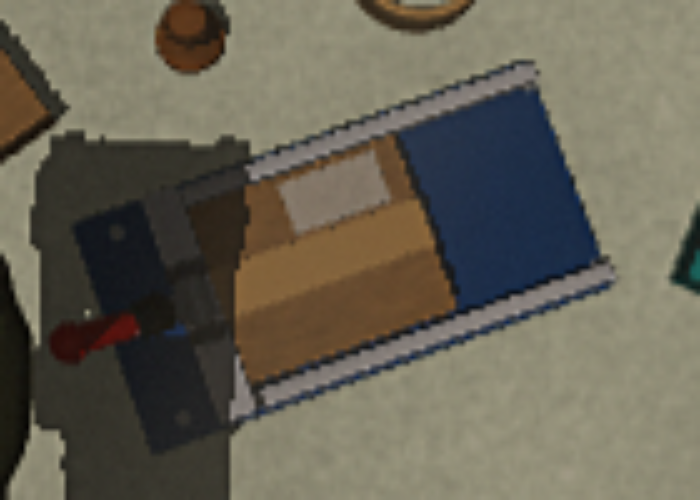

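The parcel is home: its centre is at jig y -34.8 (ideal -35) with yaw 0.05°. In the picture its front is flush at the stop (200,220) and the lever is still open (ball at 70,340). Now the lever.

Run:
```python
from h import *
robot.line_to(J(0,165,131),vel=.2); b=fy()
for y in (135,115,95,75,60,50,42,35,29,24):
    robot.line_to(J(0,y,131),vel=.1); print(y,round(fy()-b,1),end="; ")
robot.line_to(J(0,110,150),vel=.2); robot.line_to(J(0,190,260),vel=.25)
robot.hold(.3)
c=robot.read_camera("top"); P,_=world(c)
L=(P-O)@np.c_[XJ,YJ,[0,0,1]]*1e3
h=cv2.cvtColor(c["pixels"],cv2.COLOR_RGB2HSV)
m=(abs(L[...,0])<62)&(L[...,1]>-190)&(L[...,1]<40)&(abs(L[...,2]-62)<5)&(h[...,1]>60)
print(cv2.minAreaRect(L[m][:,:2].astype(np.float32)))
r=(abs(L[...,0])<40)&(L[...,1]>-90)&(L[...,1]<140)&(L[...,2]>70)&((h[...,0]<6)|(h[...,0]>174))&(h[...,1]>150)
print("red",r.sum(),L[r].min(0),L[r].max(0)); save(c,"done_top",(170,130,350,260),4)
c=robot.read_camera("scene"); save(c,"done_scene",(160,100,360,260),4); print(robot.read_state()["t"])
```

```text
135 1.8; 115 8.1; 95 3.1; 75 1.5; 60 2.3; 50 1.5; 42 0.7; 35 1.4; 29 0.4; 24 0.3; ((1.1255264282226562, -35.00889587402344), (108.4390640258789, 131.24380493164062), 0.06979680806398392)
red 91 [ -8.13614079 -66.29873669  74.75283033] [  8.25434135 118.32152603 517.50862811]
16.9667
```

View pics/done_scene.png

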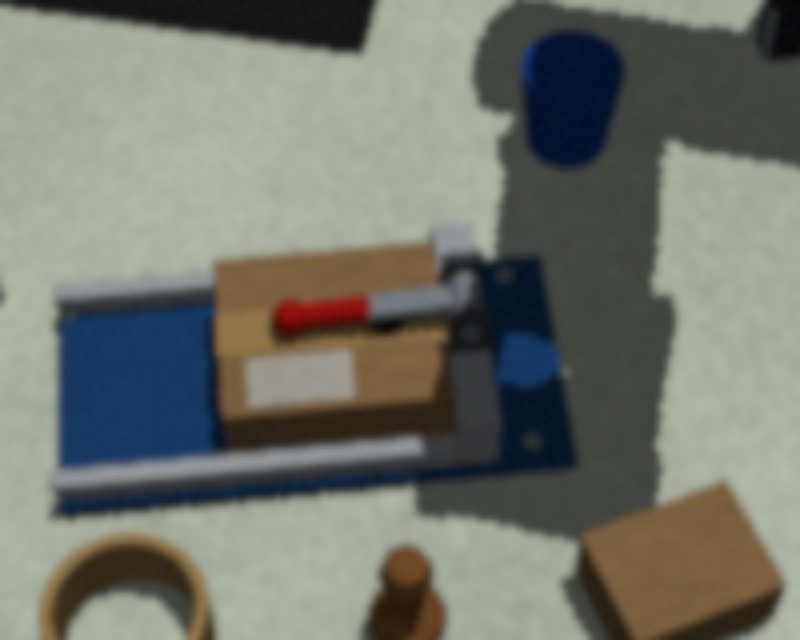

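View pics/done_top.png

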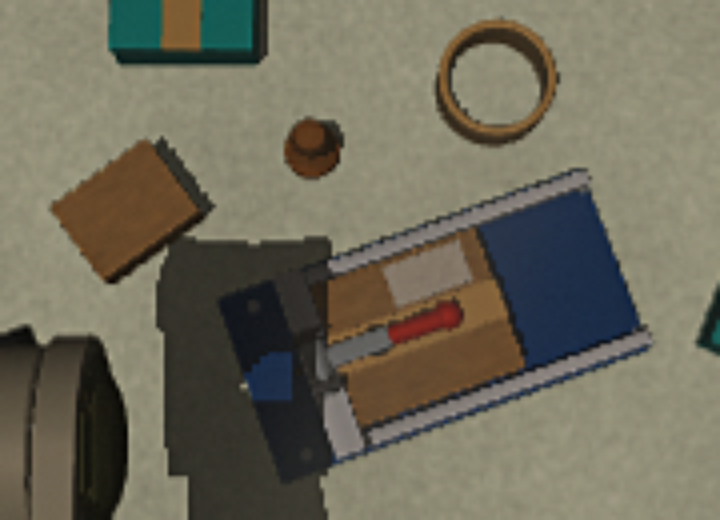

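The clamp is shut: the ball lies level over the parcel at scene crop (290,317) and top crop (445,315). The parcel is home at jig y -35.0, the neighbours haven't moved, and the robot is clear.

```bash
python3 -c "
from h import *
print(robot.close_job())"
```

```text
the job is handed in; nothing more can be done
None
```

The parcel is flat against the stop and held by the shut clamp, the other things on the counter were not moved, and the job was handed in at about 17 s with the robot clear; no verdict was returned.

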